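Press a freshly cemented cork pad onto a stitching-clamp jaw

ROBOT

A 6-joint arm with a two-finger parallel gripper is mounted at the origin on the work surface. World frame = base frame: x ahead of the robot, y to its left, z up, the work surface at z = 0. Lengths are in m, angles in degrees, forces in N, time in s.
With the tool pointing down it reaches from about 0.4 to 0.825 m from the base axis. Payload 7 kg.
Tool frame: the origin (TCP) lies midway between the tips of the shut fingers; the grasp point (between the pads) lies r.tcp_to_grasp behind it (r.tcp_to_grasp is the distance from the TCP to the grasp point, in m); x points along the fingers, y is the direction in which the jaws open and shut, and the axes are right-handed (so a half turn about x gives the same grasp; the last joint's range is limited). The gripper opens to 88 mm and grips with 3 to 60 N. Pads are 19 mm wide; open, the fingers measure 130 mm over their backs; the gripper's body (78 mm by 193 mm) begins 47 mm behind the grasp point.
Start: joints at [-50.93, 20.546, 0.682, 0, -70.136, -16.507], TCP at [0.259, -0.623, 0.227] pointing down, gripper open.
Joint ranges: [-176.03, 176.03], [-82.01, 121.73], [-58.28, 71.71], [-173.87, 95.51], [-174.79, -0.11], [-173.66, 173.66]. Speed limits (degrees/s): [136.94, 136.94, 172.46, 180, 180, 180].

INTERFACE

Orientations are given as [roll, pitch, yaw] about the fixed x, y, z axes, in that order (R = Rz(yaw) Ry(pitch) Rx(roll)).
In Python, from plant import r gives the robot as it stands.
- The arm moves only by the tool carry_out, never from a script. Its argument "moves" is a list of rows, each a list of 7 numbers: the shift along the world's x, y, z in mm, then the turn, a rotation vector about the world's x, y, z in rad, then the opening in per cent of the stroke, from 0 (shut) to 100 (fully open). In form: [[x, y, z, wx, wy, wz, claw], ...]. A call has 1 to 5 rows; each row is the pose to reach, as a shift and turn from the pose commanded when the call began; what a row does not reach only later rows make up. A row lasts 1/10 s, in which the tool goes at most 50 mm and 8.59 degrees, less where a joint would pass 70% of its speed; a pose out of reach is approached as far as the arm can. A call with a gripper value outside its range is refused whole. The fingers move at their own pace and stop on an object; "squeeze" is the grip in N (left out, the last holds). Time passes only in rows, so rows that repeat a pose let the fingers close. It gives the time, the measured TCP pose, the force and the opening at its end, in the units of the state.
- r.get_state(): the state, without advancing time (a new reading comes with each control period).
- r.capture(name): name is "scene" or "top" or "wrist"; returns the picture (384x512x3 uint8, blue, green, red); there is no depth.
- r.camera_params(name): a dict with "K" (3x3 intrinsics, pixels), "rvec" (rotation vector, rad) and "tvec" (3), from world to camera coordinates, as OpenCV has them. Camera axes: x right, y down, z forward; pixel columns grow to the right and rows downward; lengths in m; the calibration is good to about 2 mm. The wrist camera is an equidistant fisheye: a pixel r from the principal point sees the ray r / f radians off the axis. A picture is of the moment at which its call begins: read the wrist's pose just before it. camera_params takes no time and is no camera call; for the wrist camera it gives the pose at the moment of the call.
- r.close_job(): hands the job in, once; it reports no verdict.
The state is a dict: "time_s": time; "joints": joint angles; "qd": joint speeds; "joint_torque": joint torques, N m; "tcp_pos": TCP position; "eef_rot": TCP orientation; "contact_force": force on the tool from outside, world axes, zero at the start; "moment": the same for the moment, N m; "gripper_width": finger opening in m.
Only numpy, scipy, OpenCV 4.12 (cv2) and the standard library are available. Lean on these libraries where they do the work, as an engineer would, in place of code of your own. Each camera call takes 0.05 s, during which the arm holds its last target. There are 200 camera calls.

TASK

The cork pad on one of the two wooden stitching-clamp jaws has just been cemented: lay that jaw squarely across the bed of the lever press with the pad on top and centred under the raised press foot, and let go of it. Then push the press lever down until the foot bears on the pad and its cushion spring is squeezed half-way (6 of its 12 mm, never solid), and hold it there for the glue to take: keep it steady for three seconds and finish with the robot still holding the lever down. Leave the other jaw and everything else on the bench where they are.

Things in the scene. Friction and masses are not known exactly. Their poses are not given: they have to be found in the camera images.
- jaw_mid (a point): Centre (9 mm above the underside) of the jaw to press: a loose flat pale wooden strip 260 x 38 x 18 mm thick, about 0.12 kg, lying on the bench. x runs along it to the padded end, y across, z up. That end carries a cork pad 44 x 38 x 6 mm thick on the upper face; the other end is rounded with a brass-bushed hole.
- jaw_pad (a point): Centre of the top of the cork pad on that jaw, 108 mm along the jaw's x from jaw_mid and 15 mm above it (24 mm above the underside). The pad is stuck to the jaw and moves with it.
- spare_mid (a point): Centre of the other jaw: the same strip with no cork pad. Not wanted; leave it alone.
- press_bed (a point): On top of the press's flat bed (20 mm thick, bolted down), right below the foot. x points to the rear of the press (its post, x = 60 to 110 mm), y to its left, z up. The bed reaches 140 mm either way along y, 85 mm forward (-x). Both sides are open: a jaw goes in along y, under the foot. A guide of radius 23 mm hangs over the foot from 102 mm above the bed; over it the lever runs forward.
- foot_face (a point): Centre of the underside of the press foot: a rubber-faced steel disc 32 mm across on a coil spring at the lower end of the vertical ram. With the lever up it is 60 mm above the bed. Over the jaw and pad (24 mm) it comes down 36 mm to touch.
- press_foot (a joint): Squeeze of the foot's cushion spring in m: 0 when free, 0.006 half-way, 0.012 solid. It starts to grow when the foot bears on something; about 3 N to start and 2.5 N per mm, so about 18 N at half-way.
- lever_pivot (a point): Hinge axis of the lever, on the top of the post, 68 mm behind the ram axis (x of press_bed) and 181.5 mm above the bed; the axis is along the press's y. Moves with the press.
- lever_grip (a point): Middle of the black rubber grip on the lever, on the grip's axis, 210 mm from the hinge axis. The grip is 26 mm thick and 120 mm long, lies along the lever and points forward (-x of the press) and, at rest, 0.40 rad (23 degrees) upwards. Pushed down it swings in an upright arc about lever_pivot.
- press_lever (a joint): Lever angle in rad: 0 at rest (up), grows as the grip goes down, stop at 0.70; a spring lifts it when let go. The ram drops 71 mm per rad: the foot meets the pad at about 0.51; half squeeze at about 0.59. Push at the grip: 2 N to start, 4 N before the pad, 10 to 11 N at half squeeze. 1 mm of squeeze is about 3 mm of grip travel (0.014 rad).
- cement_tin: Tin 60 mm across, 70 mm tall; origin under its centre. Bystander.
- brush: Brush 170 mm long lying on the bench; bystander.
- spool: Thread spool 72 mm across, 104 mm tall; origin under its centre. Bystander.
- dye_bottle: Bottle 54 mm across, 110 mm tall; origin under its centre. Bystander.
- awl: Awl 150 mm long lying on the bench; bystander.

How it is judged:
By the outcome, as a careful person would: the job done as asked, in the order asked, and still so for the second after the job is handed in, while the arm keeps its last pose, push and grip.
It also fails if it takes over 67 s, if anything falls off the work surface, if the arm or the gripper's body presses on something with over 40 N, if the wrist force passes 120 N, or if a joint passes its speed limit or range.

## Working session

There is one attempt and no reset: what is moved stays moved. The work goes in short steps, Python scripts to look and compute and a tool call to move; the robot and the scene stay as the last step left them, time stands still between calls to the robot, and variables do not carry over. Pictures are saved under pics/ and viewed, about 8 in all and at most 12, crops included, and the job is handed in when it is done.

Besides the shell and the picture viewer there is one more tool, called after ">>>" as a command line: name --pt "numbers of a row" for each row, then --argument value for the rest. carry_out: Moves the arm, as the interface text tells. Its arguments: {"type":"object","properties":{"moves":{"type":"array"},"squeeze":{"type":"number"}},"required":["moves"]}

```bash
mkdir -p pics; ls; python3 - <<'E'
from plant import r
import cv2
for n in("scene","top"):
    cv2.imwrite(f"pics/{n}0.png",r.capture(n)); p=r.camera_params(n); print(n,p)
print(r.get_state(), r.tcp_to_grasp)
E
```

```text
pics
scene {'K': array([[465.02979458,   0.        , 251.48873376],
       [  0.        , 465.02979458, 195.19110503],
       [  0.        ,   0.        ,   1.        ]]), 'rvec': array([ 1.99402321,  1.7794532 , -0.51816759]), 'tvec': array([-0.13256565, -0.32177077,  1.74123285])}
top {'K': array([[404.78900853,   0.        , 257.01654127],
       [  0.        , 404.78900853, 191.23777973],
       [  0.        ,   0.        ,   1.        ]]), 'rvec': array([ 2.14540935, -2.18163891,  0.08499096]), 'tvec': array([0.11572788, 0.52350362, 1.15091699])}
{'time_s': 0.1, 'joints': array([-5.09310368e+01,  2.05878072e+01,  6.37073464e-01, -1.95048710e-02,
       -7.01378430e+01, -1.65055110e+01]), 'qd': array([-0.06954172, -0.1128064 ,  0.15321042,  0.0168154 , -0.07786295,
       -0.00262884]), 'joint_torque': array([-7.59136801e-04, -5.84161556e+01,  2.93751687e+01,  7.01552957e+00,
        1.01834658e-02, -5.82473717e-05]), 'tcp_pos': array([ 0.25878092, -0.62291155,  0.22569065]), 'eef_rot': array([ 94.81125198,  89.90954465, 117.36806311]), 'contact_force': array([-0.48950494,  1.03736067,  0.13111621]), 'moment': array([-0.01671107,  0.01999231,  0.02077424]), 'gripper_width': 0.08748944083323458} 0.0188
```

View pics/top0.png

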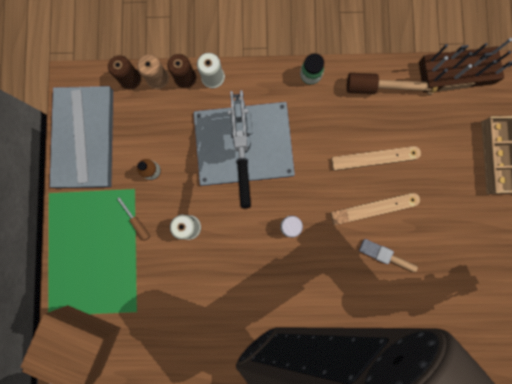

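View pics/scene0.png

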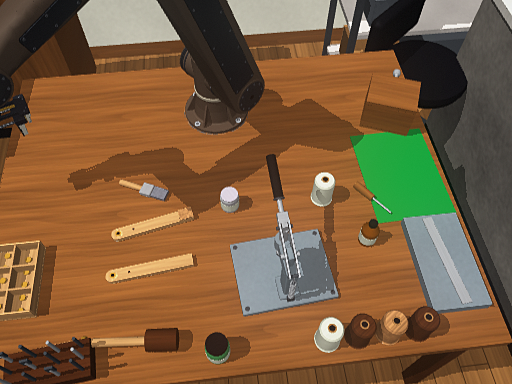

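The top view shows two jaws: one at (376,158), and one at (377,208) with what looks like a pad at its left end (341,215). The press bed is centred near (244,145), and the grip runs from (242,160) to (245,206). Next I'll enlarge these and measure them.

```bash
cat > h.py <<'E'
import cv2, numpy as np
from plant import r
def cam(n):
    p=r.camera_params(n); R=cv2.Rodrigues(p["rvec"])[0]; return p["K"],R,np.array(p["tvec"])
def ray(n,uv):
    K,R,t=cam(n); uv=np.array(uv,float)
    if n=="wrist":
        d=(uv-K[:2,2])/K[0,0]; th=np.hypot(*d); c=np.array([*(d/max(th,1e-9)*np.sin(th)),np.cos(th)])
    else: c=np.linalg.inv(K)@[*uv,1]
    return -R.T@t, R.T@c
def onz(n,uv,z):
    o,d=ray(n,uv); return o+d*(z-o[2])/d[2]
def proj(n,X):
    K,R,t=cam(n); c=R@np.array(X)+t
    if n=="wrist":
        rr=np.hypot(c[0],c[1]); th=np.arctan2(rr,c[2]); return K[:2,2]+K[0,0]*th*c[:2]/max(rr,1e-9)
    return (K@c)[:2]/c[2]
def tri(a,b):
    A=np.zeros((3,3));y=np.zeros(3)
    for n,uv in(a,b):
        o,d=ray(n,uv);d/=np.linalg.norm(d);P=np.eye(3)-np.outer(d,d);A+=P;y+=P@o
    return np.linalg.solve(A,y)
E
python3 - <<'E'
from h import *
a=cv2.imread("pics/top0.png"); b=cv2.imread("pics/scene0.png")
c1=cv2.resize(a[85:235,185:435],None,fx=3.2,fy=3.2,interpolation=cv2.INTER_CUBIC)[:, :800]
cv2.imwrite("pics/top_c.png",c1)
c2=cv2.resize(b[140:325,100:350],None,fx=3.2,fy=3.2,interpolation=cv2.INTER_CUBIC)[:, :800]
cv2.imwrite("pics/scene_c.png",c2)
hsv=cv2.cvtColor(a,cv2.COLOR_BGR2HSV)
print(hsv[208,380],hsv[215,341],hsv[158,377],hsv[150,290],hsv[120,310])
m=cv2.inRange(hsv,(8,50,150),(25,170,255)); m[:, :325]=0;m[:, 430:]=0;m[:140]=0;m[225:]=0
for c in cv2.findContours(m,0,2)[0]:
    if cv2.contourArea(c)>200:
        q=cv2.minAreaRect(c); print(q,onz("top",q[0],.018), [onz("top",p,.018)[:2].round(4) for p in cv2.boxPoints(q)])
E
```

```text
[ 16  99 206] [ 13 112 169] [ 16 100 206] [102  19 134] [ 13 140 122]
((376.5663757324219, 207.78451538085938), (14.055776596069336, 88.58709716796875), 76.86598205566406) [ 0.47182501 -0.2389932   0.018     ] [array([ 0.4646, -0.1093]), array([ 0.519 , -0.3613]), array([ 0.479 , -0.3683]), array([ 0.4249, -0.1172])]
((376.7554931640625, 156.6659393310547), (14.207599639892578, 89.21049499511719), 82.40535736083984) [ 0.62194406 -0.24616187  0.018     ] [array([ 0.6279, -0.1141]), array([ 0.658 , -0.3744]), array([ 0.616 , -0.3776]), array([ 0.586 , -0.1182])]
```

View pics/top_c.png

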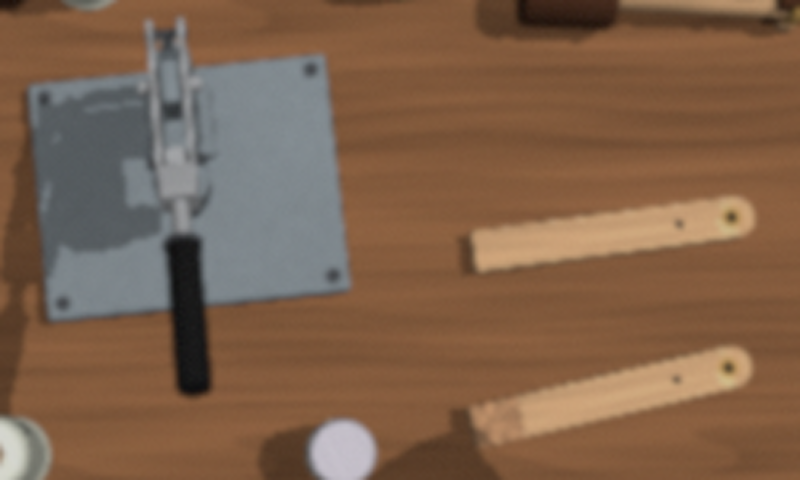

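View pics/scene_c.png

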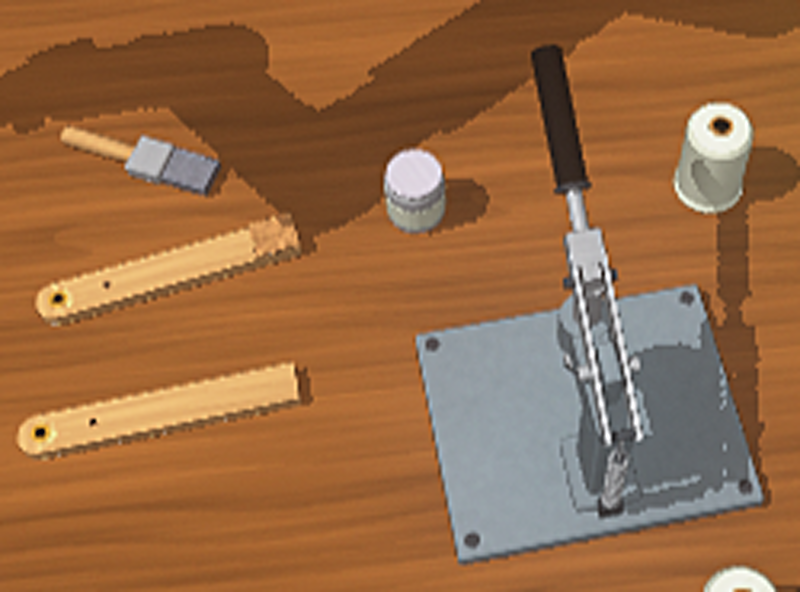

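The crops confirm that the lower (nearer) jaw carries the cork, at its +y end. They also show the bed corners, and the lever pointing back towards the robot. Next I'll compute the press and jaw poses from both views.

```bash
python3 - <<'E'
from h import *
a=cv2.imread("pics/top0.png"); b=cv2.imread("pics/scene0.png")
def sub(im,c,o): 
    g=cv2.cvtColor(im,cv2.COLOR_BGR2GRAY); p=(np.array(c,np.float32)+.5)/3.2-.5+np.array(o,np.float32)
    return p.astype(np.float32), cv2.cornerSubPix(g,p.astype(np.float32).reshape(-1,1,2).copy(),(4,4),(-1,-1),(3,40,.01)).reshape(-1,2)
# order: rear-left, rear-right, front-right, front-left
for n,im,c,o in(("top",a,[(28,87),(325,55),(350,290),(48,321)],(185,85)),("scene",b,[(763,500),(460,562),(416,338),(698,287)],(100,140))):
    p,s=sub(im,c,o); print(n,(p-s).round(1).tolist())
    W=np.array([onz(n,q,.02)[:2] for q in s]); print(W.round(4).tolist())
    f=W[2]-W[3]; print("len front,rear,L,R",[np.linalg.norm(W[i]-W[j]).round(4) for i,j in((2,3),(0,1),(0,3),(1,2))])
    yv=(W[3]-W[2]+W[0]-W[1]); yv/=np.linalg.norm(yv); xv=np.array([yv[1],-yv[0]])
    print("yaw",np.degrees(np.arctan2(xv[1],xv[0])),"bed",(W[2]+W[3])/2+.085*xv)
# jaw ends, hole, pad; both views
T=lambda c:(np.array(c)+.5)/3.2-.5+[185,85]; S=lambda c:(np.array(c)+.5)/3.2-.5+[100,140]
for nm,t,s,z in(("hole",(729,368),(58,298),.018),("padend",(477,425),(293,234),.021),("gripend",(195,388),(547,48),0),("gripbase",(183,240),(572,188),0)):
    X=tri(("top",T(t)),("scene",S(s))); print(nm,"tri",X.round(4),"top",onz("top",T(t),z).round(4),"scene",onz("scene",S(s),z).round(4))
E
```

```text
top [[-0.800000011920929, -2.700000047683716], [0.0, 0.0], [1.600000023841858, 3.200000047683716], [-0.10000000149011612, 1.399999976158142]]
[[0.7595, 0.291], [0.7923, 0.0157], [0.5805, 0.0024], [0.5516, 0.2747]]
len front,rear,L,R [np.float64(0.2739), np.float64(0.2772), np.float64(0.2085), np.float64(0.2123)]
yaw 6.423477451160682 bed [0.65052099 0.14805063]
scene [[-0.30000001192092896, 0.4000000059604645], [-1.399999976158142, 2.0], [-1.899999976158142, -1.5], [-0.30000001192092896, -2.799999952316284]]
[[0.7725, 0.2956], [0.7938, 0.0241], [0.584, 0.0058], [0.5646, 0.2768]]
len front,rear,L,R [np.float64(0.2717), np.float64(0.2723), np.float64(0.2087), np.float64(0.2105)]
yaw 4.284117032613986 bed [0.65908575 0.14767852]
hole tri [ 0.494  -0.3423  0.0167] top [ 0.4937 -0.3437  0.018 ] scene [ 0.4953 -0.3402  0.018 ]
padend tri [ 0.4462 -0.113   0.0135] top [ 0.4457 -0.1136  0.021 ] scene [ 0.4511 -0.1105  0.021 ]
gripend tri [0.4664 0.1298 0.3076] top [0.4848 0.1419 0.    ] scene [0.2345 0.174  0.    ]
gripbase tri [0.5775 0.1381 0.2626] top [0.6238 0.1514 0.    ] scene [ 0.4163  0.1751 -0.    ]
```

```bash
cat >> h.py <<'E'
from scipy.spatial.transform import Rotation as Ro
def tool():
    s=r.get_state(); return s["tcp_pos"],Ro.from_euler("xyz",s["eef_rot"],degrees=True)
E
python3 - <<'E'
from h import *
def edge(n,im,p,q):  # refine edge: strongest gradient along normals, RANSAC-ish via fitLine HUBER
    g=cv2.GaussianBlur(im,(3,3),0).astype(float); p=np.array(p,float);q=np.array(q,float);d=(q-p)/np.linalg.norm(q-p);nn=np.array([-d[1],d[0]]);pts=[]
    for t in np.linspace(.1,.9,60):
        c=p+t*(q-p); o=np.arange(-3,3.01,.25); P=(c+o[:,None]*nn).astype(np.float32)
        # blue-minus-red separates steel from wood
        v=cv2.remap((g[...,0]-g[...,2]).astype(np.float32),P[:,:1].copy(),P[:,1:].copy(),1).ravel(); gr=np.abs(np.gradient(v)); pts.append(P[np.argmax(gr)])
    l=cv2.fitLine(np.array(pts,np.float32),cv2.DIST_HUBER,0,.01,.01).ravel(); return l
def X(l,m): 
    k=np.linalg.solve(np.array([l[:2],-m[:2]]).T,m[2:]-l[2:]); return l[2:]+k[0]*l[:2]
for n,c,o in(("top",[(28,87),(325,55),(350,290),(48,321)],(185,85)),("scene",[(763,500),(460,562),(416,338),(698,287)],(100,140))):
    im=cv2.imread(f"pics/{n}0.png"); p=(np.array(c)+.5)/3.2-.5+np.array(o)
    L=[edge(n,im,p[i],p[(i+1)%4]) for i in range(4)]  # rear,right,front,left
    s=[X(L[3],L[0]),X(L[0],L[1]),X(L[1],L[2]),X(L[2],L[3])]
    W=np.array([onz(n,q,.02)[:2] for q in s]); print(n,W.round(4).tolist(),[np.linalg.norm(W[i]-W[j]).round(4) for i,j in((2,3),(0,1),(0,3),(1,2))])
    yv=(W[3]-W[2]+W[0]-W[1]); yv/=np.linalg.norm(yv); xv=np.array([yv[1],-yv[0]])
    print("yaw",np.degrees(np.arctan2(xv[1],xv[0])),"bed",(W[2]+W[3])/2+.085*xv, "centre",W.mean(0))
t,R=tool(); print(R.as_matrix().round(3))
E
```

```text
top [[0.7709, 0.2955], [0.7944, 0.015], [0.5693, -0.0031], [0.5452, 0.2754]] [np.float64(0.2795), np.float64(0.2815), np.float64(0.2265), np.float64(0.2258)]
yaw 4.866504607739666 bed [0.64196391 0.14338289] centre [0.66995617 0.14569826]
scene [[0.7782, 0.2968], [0.8018, 0.0176], [0.5742, -0.001], [0.5505, 0.2769]] [np.float64(0.2789), np.float64(0.2801), np.float64(0.2286), np.float64(0.2284)]
yaw 4.845428422390293 bed [0.64704179 0.14515795] centre [0.67617143 0.14758711]
[[-0.001 -0.384  0.923]
 [ 0.001  0.923  0.384]
 [-1.     0.002 -0.   ]]
```

The press bed is at about (0.6445, 0.1445), yaw 4.86°. The jaw mid is at about (0.472, -0.239), axis at 102.2°. I'll move the gripper above the jaw and turn it by +79.6°.

>>> carry_out --pt "22 39 0 0 0 0.139 100" --pt "43 77 0 0 0 0.278 100" --pt "64 115 0 0 0 0.417 100" --pt "86 154 0 0 0 0.556 100" --pt "107 192 0 0 0 0.695 100"

```text
time_s: 0.6
tcp_pos: [0.3664, -0.4296, 0.2262]
eef_rot: [72.5, 90.0, 135.2]
contact_force: [0.8, 0.6, 1.3]
gripper_width: 0.0875
```

>>> carry_out --pt "22 39 0 0 0 0.139 100" --pt "43 77 0 0 0 0.278 100" --pt "64 115 0 0 0 0.417 100" --pt "86 154 0 0 0 0.556 100" --pt "106 192 0 0 0 0.695 100"

```text
time_s: 1.1
tcp_pos: [0.4725, -0.2375, 0.2265]
eef_rot: [-7.4, 90.0, 95.2]
contact_force: [0.3, -0.6, -0.8]
gripper_width: 0.0878
```

>>> carry_out --pt "0 0 -7 0 0 0 100" --pt "0 0 -7 0 0 0 100"

```text
time_s: 1.3
tcp_pos: [0.4717, -0.2381, 0.2185]
eef_rot: [58.4, 89.9, 160.7]
contact_force: [-0.3, 0.5, 1.4]
gripper_width: 0.0875
```

```bash
python3 - <<'E'
from h import *
t,R=tool(); print(t,R.as_matrix().round(3), r.get_state()["joints"].round(1))
im=r.capture("wrist"); cv2.imwrite("pics/w1.png",im)
p=r.camera_params("wrist"); print(p)
for X in([.472,-.239,.018],[.449,-.133,.024],[.494,-.342,.018],[.622,-.246,.018]): print(proj("wrist",X).round(0))
E
```

```text
[ 0.47173849 -0.23808028  0.21852404] [[-0.002 -0.977 -0.213]
 [ 0.001 -0.213  0.977]
 [-1.     0.002  0.001]] [ -5.5   7.1 -18.3  -0.  -64.7  17.8]
{'K': array([[297.31863964,   0.        , 255.04110665],
       [  0.        , 297.31863964, 186.34889235],
       [  0.        ,   0.        ,   1.        ]]), 'rvec': array([-0.33053105,  3.06645665,  0.40774289]), 'tvec': array([0.40910401, 0.29232838, 0.4706873 ])}
[254. 166.]
[254. 248.]
[255.  79.]
[140. 137.]
```

View pics/w1.png

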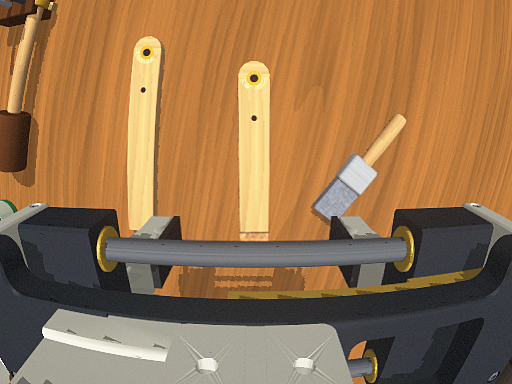

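The wrist view shows the jaw hole at (254,78) against a predicted (255,79). The strip is centred on column 254, the cork starts at row 233, and the brush is clear of the fingers (313 and to the right). I'll work out the offset along the jaw.

```bash
python3 - <<'E'
from h import *
im=cv2.imread("pics/w1.png"); h=cv2.cvtColor(im,cv2.COLOR_BGR2HSV)
m=cv2.inRange(h,(12,50,170),(30,140,255))
P=[]
for v in range(95,226,5):
    w=np.where(m[v,225:290])[0]+225
    if len(w): P.append((onz("wrist",(w.min()-.5,v),.018)[:2]+onz("wrist",(w.max()+.5,v),.018)[:2])/2)
l=cv2.fitLine(np.array(P,np.float32),2,0,.01,.01).ravel(); d=l[:2]*np.sign(l[1]); print("axis",np.degrees(np.arctan2(d[1],d[0])))
g=cv2.cvtColor(im,cv2.COLOR_BGR2HSV)[222:240,250:258].mean(1); print(g.round(0).tolist())
c=onz("wrist",(254,233.5),.020)[:2]; end=onz("wrist",(254,61.5),.012)[:2]
c0=l[2:]; pr=lambda q: c0+d*((q-c0)@d)
print("mid from pad edge",pr(c)-d*.086,"from round end",pr(end)+d*.130)
E
```

```text
axis 102.23467
[[20.0, 115.0, 248.0], [21.0, 114.0, 248.0], [20.0, 116.0, 247.0], [20.0, 115.0, 248.0], [20.0, 115.0, 248.0], [20.0, 116.0, 248.0], [20.0, 114.0, 247.0], [20.0, 115.0, 248.0], [21.0, 113.0, 252.0], [16.0, 128.0, 234.0], [14.0, 135.0, 147.0], [15.0, 143.0, 196.0], [15.0, 137.0, 231.0], [15.0, 137.0, 224.0], [16.0, 140.0, 218.0], [15.0, 137.0, 223.0], [16.0, 133.0, 236.0], [17.0, 133.0, 247.0]]
mid from pad edge [ 0.47182993 -0.23522396] from round end [ 0.47223196 -0.23707803]
```

>>> carry_out --pt "0 1 -50 0 0 0 75" --pt "0 1 -100 0 0 0 75" --pt "0 1 -150 0 0 0 75" --pt "0 1 -190 0 0 0 75" --pt "0 1 -213 0 0 0 75" --squeeze 25

```text
time_s: 1.85
tcp_pos: [0.4693, -0.2393, 0.0035]
eef_rot: [69.4, 89.8, 171.4]
contact_force: [0.0, -0.1, 1.0]
gripper_width: 0.0658
```

>>> carry_out --pt "0 0 0 0 0 0 75" --pt "0 0 0 0 0 0 20" --pt "0 0 0 0 0 0 20" --pt "0 0 0 0 0 0 20" --pt "0 0 0 0 0 0 20"

```text
time_s: 2.35
tcp_pos: [0.4728, -0.2385, 0.0079]
eef_rot: [-109.0, 89.9, -6.8]
contact_force: [-0.1, 0.1, -0.1]
gripper_width: 0.0389
```

>>> carry_out --pt "0 0 0 0 0 0 20" --pt "0 0 0 0 0 0 20" --pt "0 0 0 0 0 0 20"

```text
time_s: 2.65
tcp_pos: [0.4727, -0.2385, 0.0078]
eef_rot: [-118.6, 89.9, -16.3]
contact_force: [-0.9, -0.3, 8.6]
gripper_width: 0.0378
```

>>> carry_out --pt "0 0 10 0 0 0 20" --pt "0 0 35 0 0 0 20" --pt "0 0 60 0 0 0 20" --pt "0 0 60 0 0 0 20"

```text
time_s: 3.05
tcp_pos: [0.4742, -0.2387, 0.0704]
eef_rot: [-113.6, 89.7, -11.4]
contact_force: [0.4, 0.2, -1.3]
gripper_width: 0.0375
```

>>> carry_out --pt "25 18 0 0 0 0 20" --pt "65 48 0 0 0 -0.04 20" --pt "105 78 0 0 0 -0.08 20" --pt "145 108 0 0 0 -0.11 20" --pt "175 130 0 0 0 -0.129 20"

```text
time_s: 3.55
tcp_pos: [0.6488, -0.1063, 0.0664]
eef_rot: [-65.5, 90.0, 29.3]
contact_force: [0.4, 0.1, -1.3]
gripper_width: 0.0378
```

>>> carry_out --pt "10 8 0 0 0 0 20" --pt "17 14 -8 0 0 0 20" --pt "17 14 -20 0 0 0 20" --pt "17 14 -28 0 0 0 20" --pt "17 14 -28 0 0 0 20"

```text
time_s: 4.05
tcp_pos: [0.6615, -0.0953, 0.0364]
eef_rot: [86.7, 89.8, -178.6]
contact_force: [0.7, 0.2, -1.4]
gripper_width: 0.0377
```

```bash
python3 - <<'E'
from h import *
t,R=tool(); print(t,R.as_matrix().round(3), r.get_state()["gripper_width"])
im=r.capture("wrist"); cv2.imwrite("pics/w2.png",im)
s=r.capture("scene"); cv2.imwrite("pics/s2.png",s)
top=r.capture("top"); cv2.imwrite("pics/t2.png",top)
cv2.imwrite("pics/m2.png",np.hstack([cv2.resize(im,(400,300)),cv2.resize(s[130:330,60:340],(400,300))]))
E
```

```text
[ 0.66149669 -0.09531781  0.03642826] [[-0.004 -0.997 -0.083]
 [-0.    -0.083  0.997]
 [-1.     0.004  0.   ]] 0.037734242211161506
```

View pics/m2.png

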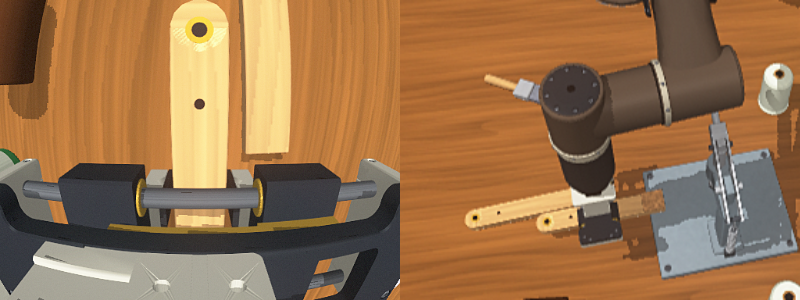

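The jaw is held straight, with its pad end over the bed's right side. Next I'll raise it slightly and slide it in along the press y axis.

>>> carry_out --pt "0 0 4 0 0 0 20" --pt "-2 25 4 0 0 0 20" --pt "-4 50 4 0 0 0 20" --pt "-6 75 4 0 0 0 20" --pt "-8 100 4 0 0 0 20"

```text
time_s: 4.7
tcp_pos: [0.6562, 0.0064, 0.0436]
eef_rot: [-81.6, 89.9, 13.2]
contact_force: [0.2, -0.1, -0.7]
gripper_width: 0.0376
```

>>> carry_out --pt "-1 15 0 0 0 0 20" --pt "-2 30 0 0 0 0 20" --pt "-2 30 0 0 0 0 20" --pt "-2 30 0 0 0 0 20"

```text
time_s: 5.1
tcp_pos: [0.654, 0.0357, 0.0427]
eef_rot: [-106.9, 90.0, -12.1]
contact_force: [0.5, -0.2, -1.8]
gripper_width: 0.0375
```

```bash
python3 - <<'E'
from h import *
t,R=tool(); print(t,R.as_matrix().round(3), r.get_state()["contact_force"])
im=r.capture("wrist"); cv2.imwrite("pics/w3.png",im)
s=r.capture("scene"); cv2.imwrite("pics/s3.png",s)
top=r.capture("top"); cv2.imwrite("pics/t3.png",top)
f=lambda i:cv2.resize(i,(400,300),interpolation=cv2.INTER_CUBIC)
cv2.imwrite("pics/m3.png",np.vstack([np.hstack([f(im),f(s[190:310,200:360])]),np.hstack([f(top[85:205,185:345]),f(top[150:270,150:310])])]))
E
```

```text
[0.65401144 0.03567996 0.0427484 ] [[ 0.    -0.996 -0.084]
 [-0.    -0.084  0.996]
 [-1.    -0.    -0.   ]] [ 0.47548008 -0.18225958 -1.81377616]
```

View pics/m3.png

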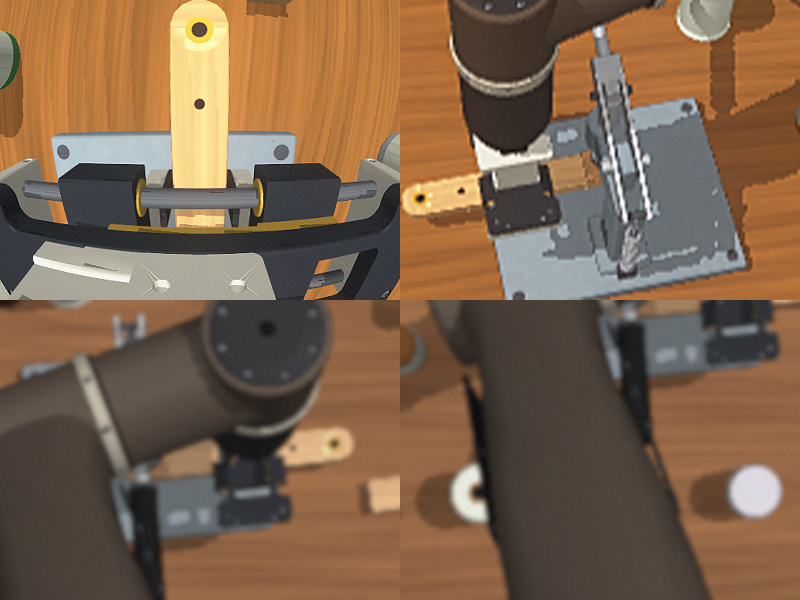

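The wrist view shows the bed's right edge with its rear corner at about (67,173), its front corner at about (380,169), and the jaw crossing it. I'll use that to refine the press position relative to the jaw.

```bash
python3 - <<'E'
from h import *
im=cv2.imread("pics/w3.png")
c=np.hstack([cv2.resize(im[155:215,50:130],(400,300),interpolation=2),cv2.resize(im[155:215,330:410],(400,300),interpolation=2)])
d=cv2.resize(im[0:200,180:330],(400,300)*1,interpolation=2)
cv2.imwrite("pics/w3c.png",c)
# edge of bed: strong blue-red transition per column
g=cv2.GaussianBlur(im,(3,3),0).astype(float); v=g[...,0]-g[...,2]
E=[]
for u in list(range(80,210,6))+list(range(300,370,6)):
    col=v[150:195,u]; k=np.argmax(np.diff(col)); E.append((u,150.5+k))
W=np.array([onz("wrist",e,.02)[:2] for e in E]); l=cv2.fitLine(W.astype(np.float32),2,0,.01,.01).ravel(); dd=l[:2]*np.sign(l[0])
print("edge pts",E[::4],"yaw edge",np.degrees(np.arctan2(dd[1],dd[0])),"pt",l[2:])
for b in((82,195),(363,195)): pass
# jaw centreline
h=cv2.cvtColor(im,cv2.COLOR_BGR2HSV); m=cv2.inRange(h,(12,40,170),(30,140,255)); P=[]
zt=tool()[0][2]-.0078+.018
for r_ in range(60,200,5):
    w=np.where(m[r_,200:310])[0]+200
    P.append((onz("wrist",(w.min()-.5,r_),zt)[:2]+onz("wrist",(w.max()+.5,r_),zt)[:2])/2)
j=cv2.fitLine(np.array(P,np.float32),2,0,.01,.01).ravel(); jd=j[:2]*np.sign(j[1]); print("jaw dir",np.degrees(np.arctan2(jd[1],jd[0])),"pt",j[2:])
for q in((67,173),(380,169)): print(onz("wrist",q,.02))
E
```

```text
edge pts [(80, np.float64(169.5)), (104, np.float64(168.5)), (128, np.float64(168.5)), (152, np.float64(167.5)), (176, np.float64(167.5)), (200, np.float64(167.5)), (312, np.float64(167.5)), (336, np.float64(167.5)), (360, np.float64(167.5))] yaw edge 4.952904 pt [0.68734264 0.00304589]
jaw dir 95.120575 pt [ 0.65931493 -0.02609102]
[0.79144017 0.01431186 0.02      ]
[ 0.57485823 -0.00603505  0.02      ]
```

View pics/w3c.png

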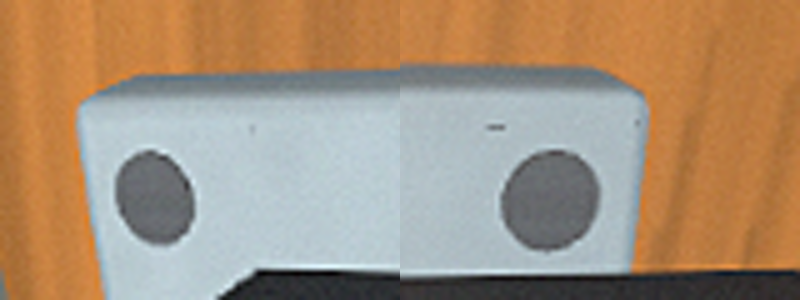

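```bash
python3 - <<'E'
from h import *
xv=np.array([np.cos(np.radians(4.86)),np.sin(np.radians(4.86))]); yv=np.array([-xv[1],xv[0]])
A=onz("wrist",(66,175.3),.02)[:2]; B=onz("wrist",(378.5,174.5),.02)[:2]
# bolts
C=onz("wrist",(50+155/5,155+198/5),.02)[:2]; D=onz("wrist",(330+150/5,155+200/5),.02)[:2]
print(A,B,np.linalg.norm(A-B),"bed est",B+.085*xv+.14*yv,"bolts",C,D, "bolt inset", (C-A)@xv,(C-A)@yv,(D-B)@xv,(D-B)@yv)
for n in("top","scene"): print(n,"cam pos",ray(n,(0,0))[0])
print("jaw lateral: pad at",np.array([.65931,-.02609]))
j=np.array([.65931,-.02609]); jd=np.array([np.cos(np.radians(95.12)),np.sin(np.radians(95.12))])
hole=None
for n,X in(("bed .6445 .1445",np.array([.6445,.1445])),("wrist",B+.085*xv+.14*yv)): print(n,"jaw line offset along press x at foot (mm)",1e3*((j+jd*((X-j)@jd)-X)@xv))
# foot from scene+top original: where projected
im=cv2.imread("pics/scene0.png"); 
for X in((.6445,.1445,.08),(.6445,.1445,.02)): print(proj("scene",X),proj("top",X))
E
```

```text
[0.79253621 0.01609217] [ 0.57527604 -0.00225652] 0.2180336174575753 bed est [0.64810945 0.14444145] bolts [0.77991834 0.02946734] [0.58611648 0.01276669] bolt inset -0.011439345517719447 0.014396093906075241 0.01207425260086048 0.014050784155642874
top cam pos [0.41205762 0.08701658 1.19778777]
scene cam pos [ 1.2126635  -0.00382439  1.29708694]
jaw lateral: pad at [ 0.65931 -0.02609]
bed .6445 .1445 jaw line offset along press x at foot (mm) -0.4728759824561727
wrist jaw line offset along press x at foot (mm) -4.062660593617986
[280.62335621 251.43977788] [242.60828881 147.37899222]
[279.57496758 260.15675409] [243.70459057 151.51914079]
```

The relative wrist view puts the jaw line about 3 mm in front of the foot axis. I'll shift it +3 mm in x and lower it.

>>> carry_out --pt "3 0 0 0 0 0 20" --pt "3 0 -5 0 0 0 20" --pt "3 0 -10 0 0 0 20" --pt "3 0 -13 0 0 0 20" --pt "3 0 -14 0 0 0 20"

```text
time_s: 5.75
tcp_pos: [0.6564, 0.0354, 0.0279]
eef_rot: [106.8, 89.9, -158.4]
contact_force: [-1.9, 0.4, 2.0]
gripper_width: 0.0377
```

>>> carry_out --pt "0 0 -1 0 0 0 20" --pt "0 0 -1 0 0 0 20"

```text
time_s: 5.95
tcp_pos: [0.657, 0.0356, 0.0279]
eef_rot: [-136.5, 90.0, -41.7]
contact_force: [-0.9, -0.1, 2.3]
gripper_width: 0.0378
```

>>> carry_out --pt "0 0 0 0 0 0 55" --pt "0 0 0 0 0 0 55" --pt "0 0 0 0 0 0 55" --pt "0 0 0 0 0 0 55"

```text
time_s: 6.35
tcp_pos: [0.6571, 0.0357, 0.0276]
eef_rot: [-72.9, 90.0, 21.9]
contact_force: [-0.3, -0.3, -0.0]
gripper_width: 0.048
```

>>> carry_out --pt "0 0 15 0 0 0 55" --pt "0 0 60 0 0 0 55" --pt "0 0 110 0 0 0 55" --pt "0 -20 160 0 0 0 55" --pt "0 -50 200 0 0 0 55"

```text
time_s: 6.85
tcp_pos: [0.6574, -0.0115, 0.229]
eef_rot: [-87.1, 89.8, 7.9]
contact_force: [1.2, -0.2, -0.5]
gripper_width: 0.0482
```

>>> carry_out --pt "0 -20 45 0 0 0 55" --pt "0 -60 70 0 0 0 55" --pt "0 -60 70 0 0 0 55"

```text
time_s: 7.15
tcp_pos: [0.6583, -0.0759, 0.3014]
eef_rot: [-98.7, 89.5, -4.0]
contact_force: [0.1, 0.2, 0.4]
gripper_width: 0.048
```

```bash
python3 - <<'E'
from h import *
t,R=tool(); print(t)
im=r.capture("wrist"); cv2.imwrite("pics/w4.png",im)
s=r.capture("scene"); cv2.imwrite("pics/s4.png",s)
f=lambda i:cv2.resize(i,(400,300),interpolation=cv2.INTER_CUBIC)
cv2.imwrite("pics/m4.png",np.hstack([f(im),f(s[180:315,180:360])]))
E
```

```text
[ 0.65829612 -0.07594635  0.30137984]
```

View pics/m4.png

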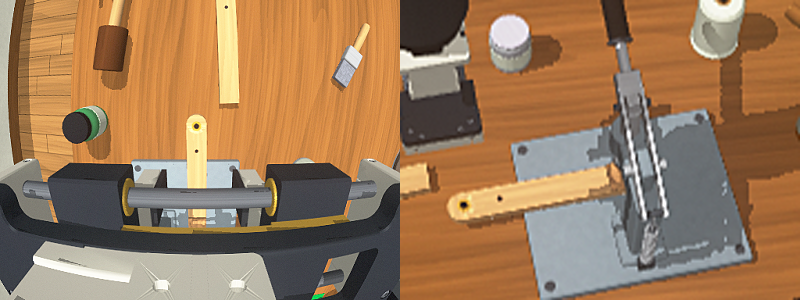

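The jaw lies across the bed with its pad end under the foot, and it was not disturbed on release. I'll check its centring numerically.

```bash
python3 - <<'E'
from h import *
xv=np.array([np.cos(np.radians(4.86)),np.sin(np.radians(4.86))]); yv=np.array([-xv[1],xv[0]])
bed=np.array([.6465,.1445])
# predicted poses of jaw features if perfect
def P(x,y,z): return [*(bed+x*xv+y*yv),z]
im=cv2.imread("pics/s4.png"); w=cv2.imread("pics/w4.png")
vis=[]
for n,i,(x0,y0,x1,y1) in(("scene",im,(190,200,310,290)),("wrist",w,(150,130,330,265))):
    k=400/(x1-x0); c=cv2.resize(i[y0:y1,x0:x1],None,fx=k,fy=k,interpolation=2)
    for q in[(-19,-86-108+64,.038),(19,-130,.038),(-19,-30,.038),(19,-30,.038),(0,-217,.038),(-85,-140,.02),(135,-140,.02),(-19,-22,.044),(19,-22,.044)]:
        u=proj(n,P(q[0]/1e3,q[1]/1e3,q[2])); cv2.circle(c,tuple(int(v) for v in (u-[x0,y0]+.5)*k),3,(0,0,255),1)
    vis.append(cv2.copyMakeBorder(c,0,300-c.shape[0],0,0,0))
cv2.imwrite("pics/m5.png",np.hstack(vis))
E
```

```text
(no output)
```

View pics/m5.png

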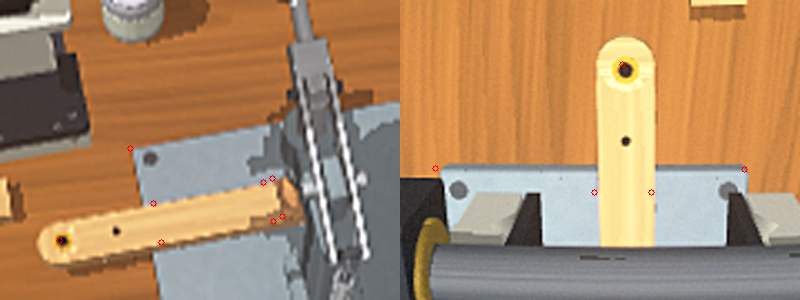

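```bash
python3 - <<'E'
from h import *
xv=np.array([np.cos(np.radians(4.86)),np.sin(np.radians(4.86))]); yv=np.array([-xv[1],xv[0]]); bed=np.array([.6465,.1445])
h=cv2.cvtColor(cv2.imread("pics/s4.png"),cv2.COLOR_BGR2HSV).astype(np.float32)
for x in(-.01,0,.01):
    o=[]
    for y in np.arange(-.04,0.012,.002):
        u=proj("scene",[*(bed+x*xv+y*yv),.038]).astype(np.float32); o.append((int(round(y*1000)),*[int(cv2.remap(h[...,k].copy(),u[:1].reshape(1,1),u[1:].reshape(1,1),1)[0,0]) for k in (0,1,2)]))
    print(x,o)
# same on initial image for the hole->pad-edge distance
h0=cv2.cvtColor(cv2.imread("pics/scene0.png"),cv2.COLOR_BGR2HSV).astype(np.float32)
d=np.array([np.cos(np.radians(102.2)),np.sin(np.radians(102.2))]); mid=np.array([.472,-.237])
print([(int(s*1000),*[int(cv2.remap(h0[...,k].copy(),*[np.float32([[v]]) for v in proj("scene",[*(mid+s*d),.018])],1)[0,0]) for k in(0,1,2)]) for s in np.arange(.07,.13,.002)])
print("hole",[(int(s*1000),int(cv2.remap(h0[...,2].copy(),*[np.float32([[v]]) for v in proj("scene",[*(mid+s*d),.018])],1)[0,0])) for s in np.arange(-.13,-.09,.002)])
E
```

```text
-0.01 [(-40, 18, 118, 241), (-38, 18, 117, 241), (-36, 18, 117, 241), (-34, 18, 117, 240), (-32, 18, 117, 240), (-30, 18, 116, 241), (-28, 18, 115, 242), (-26, 18, 116, 244), (-24, 18, 115, 248), (-22, 19, 113, 254), (-20, 15, 127, 179), (-18, 12, 137, 137), (-16, 12, 137, 135), (-14, 14, 137, 189), (-12, 15, 136, 231), (-10, 15, 134, 243), (-8, 14, 136, 229), (-6, 13, 131, 182), (-4, 12, 102, 107), (-2, 47, 55, 70), (0, 89, 21, 71), (2, 100, 7, 134), (4, 110, 4, 180), (6, 118, 4, 204), (8, 114, 4, 199), (10, 88, 4, 196)]
0 [(-40, 17, 117, 236), (-38, 17, 117, 236), (-36, 17, 117, 235), (-34, 17, 118, 235), (-32, 17, 119, 235), (-30, 17, 119, 236), (-28, 17, 119, 236), (-26, 18, 118, 238), (-24, 17, 118, 241), (-22, 17, 123, 223), (-20, 14, 130, 179), (-18, 12, 136, 138), (-16, 12, 137, 159), (-14, 13, 137, 191), (-12, 14, 136, 222), (-10, 14, 136, 218), (-8, 14, 137, 216), (-6, 14, 139, 216), (-4, 13, 139, 166), (-2, 42, 104, 116), (0, 103, 35, 72), (2, 113, 16, 120), (4, 124, 4, 152), (6, 132, 4, 152), (8, 77, 4, 143), (10, 81, 4, 141)]
0.01 [(-40, 16, 122, 237), (-38, 17, 120, 238
[... 670 characters left out ...]
 16, 136, 214), (90, 15, 143, 194), (92, 14, 148, 187), (94, 14, 148, 195), (96, 14, 147, 207), (98, 14, 148, 197), (100, 14, 150, 191), (102, 14, 150, 193), (104, 14, 148, 201), (106, 14, 146, 207), (108, 14, 145, 207), (110, 14, 146, 207), (112, 14, 148, 210), (114, 14, 147, 201), (116, 14, 146, 199), (118, 14, 146, 209), (120, 14, 145, 216), (122, 15, 144, 226), (124, 15, 145, 230), (126, 15, 144, 229), (128, 15, 144, 219)]
hole [(-130, 157), (-128, 191), (-126, 224), (-124, 241), (-122, 242), (-120, 237), (-118, 234), (-115, 234), (-113, 227), (-111, 180), (-109, 112), (-107, 35), (-105, 33), (-103, 57), (-101, 132), (-99, 198), (-97, 236), (-95, 240), (-93, 238), (-91, 235), (-89, 232)]
```

The pad edge sits within about 1 mm of its target. Next the lever: I'll turn the tool so its jaws straddle the grip, tilted perpendicular to the lever.

>>> carry_out --pt "0 0 40 0 0 -0.149 80" --pt "0 0 80 0 0 -0.298 100" --pt "-10 20 102 0 0 -0.447 100" --pt "-25 50 102 0 0 -0.596 100" --pt "-40 85 102 0 0 -0.745 100"

```text
time_s: 7.75
tcp_pos: [0.6162, 0.0142, 0.3961]
eef_rot: [122.0, 89.9, 173.8]
contact_force: [-0.1, 0.7, -0.4]
gripper_width: 0.0828
```

>>> carry_out --pt "-13 25 0 0 0 -0.149 100" --pt "-26 50 0 0 0 -0.298 100" --pt "-40 76 0 0 0 -0.447 100" --pt "-52 100 0 0 0 -0.596 100" --pt "-64 126 0 0 0 -0.745 100"

```text
time_s: 8.25
tcp_pos: [0.5515, 0.1405, 0.3956]
eef_rot: [-167.4, 89.9, -158.3]
contact_force: [0.7, 0.1, 0.1]
gripper_width: 0.0879
```

>>> carry_out --pt "0 0 0 0 0 -0.081 100" --pt "0 0 0 0 0 -0.081 100"

```text
time_s: 8.45
tcp_pos: [0.5519, 0.1404, 0.3957]
eef_rot: [-165.7, 89.9, -160.8]
contact_force: [0.2, -0.5, -0.1]
gripper_width: 0.0876
```

>>> carry_out --pt "0 0 0 -0.0113 0.133 0 100" --pt "0 0 0 -0.0226 0.266 0 100" --pt "0 0 0 -0.0339 0.3986 0 100" --pt "0 0 0 -0.0339 0.3986 0 100"

```text
time_s: 8.85
tcp_pos: [0.5545, 0.1394, 0.3892]
eef_rot: [-179.6, 66.1, -174.8]
contact_force: [-0.1, 0.5, -3.1]
gripper_width: 0.0877
```

```bash
python3 - <<'E'
from h import *
t,R=tool(); print(t,R.as_matrix().round(3), r.get_state()["joints"].round(1))
im=r.capture("wrist"); s=r.capture("scene"); cv2.imwrite("pics/w6.png",im); cv2.imwrite("pics/s6.png",s)
f=lambda i:cv2.resize(i,(400,300),interpolation=cv2.INTER_CUBIC)
cv2.imwrite("pics/m6.png",np.hstack([f(im),f(s[120:300,170:410])]))
for X in((.5216,.1339,.2833),(.577,.1385,.26),(.4664,.13,.307)): print(proj("wrist",X)*[400/512,300/384])
E
```

```text
[0.55447222 0.13940302 0.38922818] [[-0.404 -0.085  0.911]
 [-0.037  0.996  0.077]
 [-0.914 -0.003 -0.405]] [  27.4   22.9   24.6   -9.6 -113.7 -114.7]
[198.37973841 153.21988514]
[198.28190738 197.18547178]
[199.09372767 103.89414148]
```

View pics/m6.png

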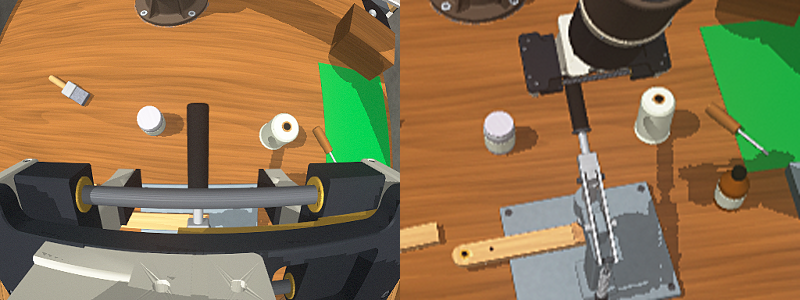

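The wrist view shows the grip centred between the fingers: columns 187–208, end at row 103 against a predicted 104. I'll descend to straddle it.

>>> carry_out --pt "-13 -2 -41 0 0 0 100" --pt "-27 -4 -82 0 0 0 100" --pt "-37 -6 -110 0 0 0 100" --pt "-37 -6 -110 0 0 0 100" --pt "-37 -6 -110 0 0 0 100"

```text
time_s: 9.45
tcp_pos: [0.5162, 0.1327, 0.2888]
eef_rot: [-180.0, 67.3, -175.1]
contact_force: [0.5, 0.3, 1.6]
gripper_width: 0.0877
```

```bash
python3 - <<'E'
from h import *
t,R=tool(); print(t,R.as_matrix()[:,0].round(3),r.get_state()["contact_force"]); print("grasp pt",t-.0188*R.as_matrix()[:,0])
E
```

```text
[0.51617013 0.13265702 0.28876799] [-0.385 -0.033 -0.922] [0.52896667 0.27673747 1.56403571]
grasp pt [0.52340652 0.13327743 0.30610839]
```

>>> carry_out --pt "-1 0 -12 0 0 0 100" --pt "-2 0 -23 0 0 0 100" --pt "-2 0 -23 0 0 0 60" --pt "-2 0 -23 0 0 0 15" --pt "-2 0 -23 0 0 0 15" --squeeze 30

```text
time_s: 9.95
tcp_pos: [0.5143, 0.1329, 0.2638]
eef_rot: [-179.9, 67.1, -175.1]
contact_force: [1.4, 0.1, -0.0]
gripper_width: 0.0691
```

>>> carry_out --pt "0 0 0 0 0 0 15" --pt "0 0 0 0 0 0 15" --pt "0 0 0 0 0 0 15" --pt "0 0 0 0 0 0 15"

```text
time_s: 10.35
tcp_pos: [0.514, 0.1329, 0.2636]
eef_rot: [-179.9, 67.1, -175.1]
contact_force: [0.0, 0.8, -0.7]
gripper_width: 0.0372
```

```bash
cat > lev.py <<'E'
from h import *
def lev():
    xv=np.array([np.cos(np.radians(4.86)),np.sin(np.radians(4.86)),0]); piv=np.array([.6465,.1445,.2015])+.068*xv
    s=r.get_state(); t,R=tool(); x=R.as_matrix()[:,0]; g=t-.0188*x; d=g-piv; a=-d@xv
    print("t",s["time_s"],"tcp",t.round(4),"grasp",g.round(4),"rad",np.hypot(a,d[2]).round(4),"lever(by pos)",(.4-np.arctan2(d[2],a)).round(4),"lever(by tilt)",(.4-np.arctan2(-x@xv,-x[2])).round(4),"F",s["contact_force"].round(1),"M",s["moment"].round(2),"w",s["gripper_width"].round(4))
if __name__=="__main__": lev()
E
python3 lev.py; python3 - <<'E'
import numpy as np
# TCP offsets from start for lever angle q (rotation -q about press y), grasp kept on the grip
c,s=np.cos(np.radians(4.86)),np.sin(np.radians(4.86))
def tcp(q): 
    a=.4-q; X=-.210*np.cos(a)-.0188*np.sin(a); Z=.210*np.sin(a)-.0188*np.cos(a); return X,Z
X0,Z0=tcp(0)
for q in(.1,.2,.3,.4,.45,.5,.53,.55,.57,.59,.61):
    X,Z=tcp(q); print(q,(1e3*np.array([(X-X0)*c,(X-X0)*s,Z-Z0])).round(1),(q*np.array([s,-c])).round(4))
E
```

```text
0.1 [ -5.4  -0.5 -20.4] [ 0.0085 -0.0996]
0.2 [ -8.8  -0.7 -41.2] [ 0.0169 -0.1993]
0.3 [-10.   -0.9 -62.2] [ 0.0254 -0.2989]
0.4 [ -9.2  -0.8 -83.3] [ 0.0339 -0.3986]
0.45 [ -8.   -0.7 -93.7] [ 0.0381 -0.4484]
0.5 [  -6.3   -0.5 -104.1] [ 0.0424 -0.4982]
0.53 [  -5.    -0.4 -110.3] [ 0.0449 -0.5281]
0.55 [  -4.1   -0.3 -114.4] [ 0.0466 -0.548 ]
0.57 [  -3.    -0.3 -118.5] [ 0.0483 -0.568 ]
0.59 [  -1.9   -0.2 -122.6] [ 0.05   -0.5879]
0.61 [-7.000e-01 -1.000e-01 -1.266e+02] [ 0.0517 -0.6078]Traceback (most recent call last):
  File "lev.py", line 6, in <module>
    if __name__=="__main__": lev()
                             ~~~^^
  File "lev.py", line 5, in lev
    print("t",s["time_s"],"tcp",t.round(4),"grasp",g.round(4),"rad",np.hypot(a,d[2]).round(4),"lever(by pos)",(.4-np.arctan2(d[2],a)).round(4),"lever(by tilt)",(.4-np.arctan2(-x@xv,-x[2])).round(4),"F",s["contact_force"].round(1),"M",s["moment"].round(2),"w",s["gripper_width"].round(4))
                                                                                                                                                                                                                                                                   ^^^^^^^^^^^^^^^^^^^^^^^^
AttributeError: 'float' object has no attribute 'round'
```

Still closing (37 mm); I'll let it finish gripping.

>>> carry_out --pt "0 0 0 0 0 0 15" --pt "0 0 0 0 0 0 15" --pt "0 0 0 0 0 0 15" --pt "0 0 0 0 0 0 15"

```text
time_s: 10.75
tcp_pos: [0.5139, 0.1337, 0.2635]
eef_rot: [179.9, 67.1, -175.3]
contact_force: [-1.6, 6.8, 0.7]
gripper_width: 0.0255
```

```bash
sed -i 's/s\["gripper_width"\].round(4)/s["gripper_width"]/' lev.py; python3 lev.py
```

```text
t 10.75 tcp [0.5139 0.1337 0.2635] grasp [0.5212 0.1343 0.2808] rad 0.2093 lever(by pos) 0.0113 lever(by tilt) 0.0003 F [-1.6  6.8  0.7] M [ 1.87 -0.81 -0.77] w 0.02545114977698383
```

>>> carry_out --pt "-2 1 -8 0.0034 -0.0399 0 15" --pt "-4 1 -16 0.0068 -0.0797 0 15" --pt "-6 0 -24 0.0102 -0.1196 0 15" --pt "-7 0 -32 0.0136 -0.1594 0 15" --pt "-9 0 -41 0.0169 -0.1993 0 15"

```text
time_s: 11.25
tcp_pos: [0.5058, 0.133, 0.2229]
eef_rot: [180.0, 78.8, -175.2]
contact_force: [3.7, 0.7, 2.2]
gripper_width: 0.025
```

```bash
python3 lev.py
```

```text
t 11.25 tcp [0.5058 0.133  0.2229] grasp [0.5094 0.1333 0.2413] rad 0.2094 lever(by pos) 0.2086 lever(by tilt) 0.2037 F [3.7 0.7 2.2] M [ 0.59 -1.89 -0.05] w 0.025034509134853493
```

>>> carry_out --pt "0 0 -8 0.0034 -0.0399 0 15" --pt "-1 0 -17 0.0068 -0.0797 0 15" --pt "-1 0 -25 0.0102 -0.1196 0 15" --pt "-1 0 -33 0.0136 -0.1594 0 15" --pt "0 0 -42 0.0169 -0.1993 0 15"

```text
time_s: 11.75
tcp_pos: [0.5057, 0.133, 0.1813]
eef_rot: [5.1, 89.8, 9.9]
contact_force: [-0.1, 1.1, 3.0]
gripper_width: 0.0249
```

>>> carry_out --pt "1 0 -5 0.0021 -0.0249 0 15" --pt "1 0 -10 0.0042 -0.0498 0 15" --pt "2 0 -14 0.0059 -0.0698 0 15" --pt "2 0 -14 0.0059 -0.0698 0 15"

```text
time_s: 12.15
tcp_pos: [0.5076, 0.1332, 0.1673]
eef_rot: [0.3, 85.8, 5.1]
contact_force: [1.1, 2.4, 4.0]
gripper_width: 0.025
```

```bash
python3 lev.py
```

```text
t 12.15 tcp [0.5076 0.1332 0.1673] grasp [0.5062 0.133  0.1861] rad 0.2093 lever(by pos) 0.4738 lever(by tilt) 0.4727 F [1.1 2.4 4. ] M [ 0.76 -0.02  0.06] w 0.02502184049257603
```

>>> carry_out --pt "1 0 -4 0.0017 -0.0199 0 15" --pt "1 0 -4 0.0017 -0.0199 0 15" --pt "1 0 -4 0.0017 -0.0199 0 15"

```text
time_s: 12.45
tcp_pos: [0.5083, 0.1332, 0.1631]
eef_rot: [0.2, 84.8, 5.0]
contact_force: [-1.1, 2.9, 3.1]
gripper_width: 0.0251
```

>>> carry_out --pt "1 0 -4 0.0017 -0.0199 0 15" --pt "1 0 -4 0.0017 -0.0199 0 15" --pt "1 0 -4 0.0017 -0.0199 0 15"

```text
time_s: 12.75
tcp_pos: [0.5091, 0.1332, 0.1589]
eef_rot: [0.2, 83.7, 5.0]
contact_force: [-1.8, 4.5, 3.9]
gripper_width: 0.0251
```

>>> carry_out --pt "1 0 -4 0.0017 -0.0199 0 15" --pt "1 0 -4 0.0017 -0.0199 0 15" --pt "1 0 -4 0.0017 -0.0199 0 15"

```text
time_s: 13.05
tcp_pos: [0.51, 0.1333, 0.155]
eef_rot: [0.2, 82.6, 5.0]
contact_force: [-4.9, 5.5, 6.3]
gripper_width: 0.0252
```

>>> carry_out --pt "1 0 -4 0.0017 -0.0199 0 15" --pt "1 0 -4 0.0017 -0.0199 0 15" --pt "1 0 -4 0.0017 -0.0199 0 15"

```text
time_s: 13.35
tcp_pos: [0.511, 0.1333, 0.151]
eef_rot: [0.2, 81.4, 5.0]
contact_force: [-6.4, 6.5, 6.9]
gripper_width: 0.0251
```

```bash
python3 lev.py
```

```text
t 13.35 tcp [0.511  0.1333 0.151 ] grasp [0.5082 0.1331 0.1696] rad 0.2092 lever(by pos) 0.5529 lever(by tilt) 0.5496 F [-6.4  6.5  6.9] M [2.07 2.31 0.38] w 0.02508714203779828
```

Contact began near z ≈ 0.157. I'll relieve the side forces and average the force readings.

>>> carry_out --pt "-1 1 0 0 0 0 15" --pt "-1 1 0 0 0 0 15" --pt "-1 1 0 0 0 0 15"

```text
time_s: 13.65
tcp_pos: [0.5108, 0.1335, 0.1516]
eef_rot: [-0.3, 81.4, 4.5]
contact_force: [0.3, 0.0, 7.1]
gripper_width: 0.0251
```

```bash
cat >> lev.py <<'E'
    L=[]
    for _ in range(8):
        r.capture("top"); s=r.get_state(); L.append(np.r_[s["contact_force"],s["moment"],s["tcp_pos"]])
    L=np.array(L); print("mean",L.mean(0).round(4),"sd",L.std(0)[:3].round(2))
E
python3 lev.py
```

```text
File "lev.py", line 7
    L=[]
IndentationError: unexpected indent
```

```bash
sed -i 's/^if __name__.*$/if __name__=="__main__":\n    lev()/' lev.py; python3 lev.py
```

```text
t 13.65 tcp [0.5108 0.1335 0.1516] grasp [0.508  0.1332 0.1702] rad 0.2093 lever(by pos) 0.5501 lever(by tilt) 0.5506 F [0.3 0.  7.1] M [-0.43  0.15  0.03] w 0.025111242619962962
mean [ 0.0604 -1.1496  7.3996 -0.4021  0.1703  0.02    0.5108  0.1335  0.1516] sd [0.18 0.5  0.64]
```

>>> carry_out --pt "1 0 -4 0.0017 -0.0199 0 15" --pt "1 0 -4 0.0017 -0.0199 0 15" --pt "1 0 -4 0.0017 -0.0199 0 15"

```text
time_s: 14.35
tcp_pos: [0.5118, 0.1335, 0.1477]
eef_rot: [-0.3, 80.2, 4.5]
contact_force: [-1.0, -0.9, 8.6]
gripper_width: 0.0252
```

```bash
python3 lev.py
```

```text
t 14.35 tcp [0.5118 0.1335 0.1477] grasp [0.5086 0.1333 0.1662] rad 0.2093 lever(by pos) 0.5694 lever(by tilt) 0.5709 F [-1.  -0.9  8.6] M [-0.25  0.34  0.  ] w 0.025202947104790388
mean [-0.9206 -0.9003  8.6187 -0.2908  0.4277  0.0522  0.5118  0.1335  0.1477] sd [0.44 0.43 0.29]
```

>>> carry_out --pt "0 0 -2 0.0008 -0.0095 0 15" --pt "1 0 -4 0.0016 -0.019 0 15" --pt "1 0 -6 0.0024 -0.0284 0 15" --pt "1 0 -6 0.0024 -0.0284 0 15"

```text
time_s: 15.15
tcp_pos: [0.5134, 0.1337, 0.1421]
eef_rot: [-0.2, 78.5, 4.7]
contact_force: [1.6, -2.1, 10.5]
gripper_width: 0.0251
```

```bash
python3 lev.py; python3 - <<'E'
from h import *
s=r.capture("scene");w=r.capture("wrist"); cv2.imwrite("pics/s9.png",s)
f=lambda i:cv2.resize(i,(400,300),interpolation=cv2.INTER_CUBIC)
cv2.imwrite("pics/m9.png",np.hstack([f(s[110:320,100:380]),f(s[200:305,220:360])]))
E
```

```text
t 15.15 tcp [0.5134 0.1337 0.1421] grasp [0.5097 0.1334 0.1605] rad 0.2093 lever(by pos) 0.597 lever(by tilt) 0.6009 F [ 1.6 -2.1 10.5] M [-0.7  -0.31 -0.12] w 0.02505292952881868
mean [ 0.4365 -2.3424 10.3297 -0.7087 -0.1326 -0.096   0.5134  0.1337  0.1422] sd [0.38 0.51 0.44]
```

View pics/m9.png

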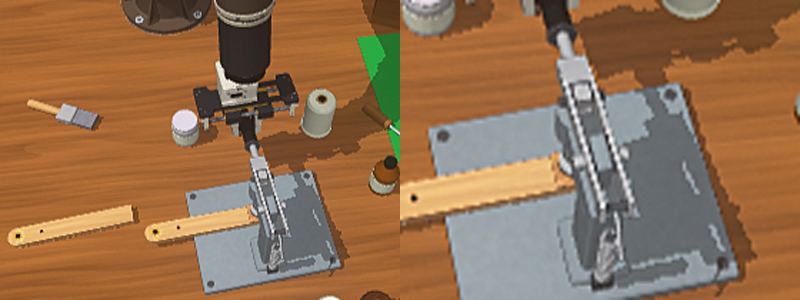

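The force is 10.3–10.5 N, in the half-squeeze band, and the lever is at about 0.59. The jaw is still in place. Now I'll hold steady for over 3 s.

>>> carry_out --pt "0 0 0 0 0 0 15" --pt "0 0 0 0 0 0 15" --pt "0 0 0 0 0 0 15" --pt "0 0 0 0 0 0 15" --pt "0 0 0 0 0 0 15"

```text
time_s: 16.15
tcp_pos: [0.5134, 0.1337, 0.1422]
eef_rot: [-0.1, 78.5, 4.7]
contact_force: [-0.1, -1.8, 9.5]
gripper_width: 0.0248
```

>>> carry_out --pt "0 0 0 0 0 0 15" --pt "0 0 0 0 0 0 15" --pt "0 0 0 0 0 0 15" --pt "0 0 0 0 0 0 15" --pt "0 0 0 0 0 0 15"

```text
time_s: 16.65
tcp_pos: [0.5134, 0.1337, 0.1422]
eef_rot: [-0.2, 78.5, 4.7]
contact_force: [0.9, -2.4, 9.9]
gripper_width: 0.0251
```

>>> carry_out --pt "0 0 0 0 0 0 15" --pt "0 0 0 0 0 0 15" --pt "0 0 0 0 0 0 15" --pt "0 0 0 0 0 0 15" --pt "0 0 0 0 0 0 15"

```text
time_s: 17.15
tcp_pos: [0.5134, 0.1337, 0.1422]
eef_rot: [-0.2, 78.5, 4.7]
contact_force: [-0.0, -1.7, 9.8]
gripper_width: 0.0257
```

>>> carry_out --pt "0 0 0 0 0 0 15" --pt "0 0 0 0 0 0 15" --pt "0 0 0 0 0 0 15" --pt "0 0 0 0 0 0 15" --pt "0 0 0 0 0 0 15"

```text
time_s: 17.65
tcp_pos: [0.5134, 0.1337, 0.1422]
eef_rot: [-0.2, 78.5, 4.7]
contact_force: [0.7, -1.9, 10.1]
gripper_width: 0.025
```

>>> carry_out --pt "0 0 0 0 0 0 15" --pt "0 0 0 0 0 0 15" --pt "0 0 0 0 0 0 15" --pt "0 0 0 0 0 0 15" --pt "0 0 0 0 0 0 15"

```text
time_s: 18.15
tcp_pos: [0.5134, 0.1337, 0.1422]
eef_rot: [-0.2, 78.5, 4.7]
contact_force: [0.2, -2.6, 11.0]
gripper_width: 0.0254
```

>>> carry_out --pt "0 0 0 0 0 0 15" --pt "0 0 0 0 0 0 15" --pt "0 0 0 0 0 0 15" --pt "0 0 0 0 0 0 15" --pt "0 0 0 0 0 0 15"

```text
time_s: 18.65
tcp_pos: [0.5134, 0.1337, 0.1422]
eef_rot: [-0.2, 78.5, 4.7]
contact_force: [-0.2, -3.0, 9.8]
gripper_width: 0.0252
```

>>> carry_out --pt "0 0 0 0 0 0 15" --pt "0 0 0 0 0 0 15" --pt "0 0 0 0 0 0 15" --pt "0 0 0 0 0 0 15" --pt "0 0 0 0 0 0 15"

```text
time_s: 19.15
tcp_pos: [0.5134, 0.1337, 0.1422]
eef_rot: [-0.2, 78.5, 4.7]
contact_force: [0.3, -1.9, 9.9]
gripper_width: 0.0253
```

```bash
python3 lev.py; python3 -c "
from plant import r
print(r.close_job())"
```

```text
t 19.15 tcp [0.5134 0.1337 0.1422] grasp [0.5097 0.1334 0.1606] rad 0.2093 lever(by pos) 0.5965 lever(by tilt) 0.6004 F [ 0.3 -1.9  9.9] M [-0.74 -0.07 -0.06] w 0.02532310781350227
mean [ 0.3008 -2.1262 10.4535 -0.7046 -0.0862 -0.0909  0.5134  0.1337  0.1422] sd [0.59 0.28 0.33]
the job is handed in; nothing more can be done
None
```

The cork-padded jaw is lying across the press bed with the pad under the foot. The lever is pressed to about half squeeze, and the robot is still holding it down. I handed the job in at about 19.5 s of the 67 s allowed.

- **Placing:** The pad's inner edge was within about 1 mm of its target along the jaw, and the jaw was square to the bed to about 0.3°. Across the jaw, the bed position differed by a few mm between cameras. I moved the jaw 3 mm using the close wrist view, and it then agreed to about 1 mm.
- **Holding:** The push at the grip averaged 10.4 N, inside the 10–11 N half-squeeze range. The tool stayed still for over 3.5 s.
- **Squeeze estimate:** I could not see the foot itself, so the squeeze is worked out rather than measured. The lever angle reads 0.585–0.60 rad depending on the method, which means about 5.6–6.4 mm of the 12 mm.
- **Other items:** The other jaw and the bystanders looked undisturbed in the last view. I checked this by eye only, and not every item was in the picture.

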